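# Poke the stuck tealight out of the candle riser

## Task

The tealight is stuck flush in the wooden candle riser: pick up the standing push-out tool by its handle, bring its upturned pin under the riser, feel for the access hole (it is bored off-centre) and gently poke the tealight up from below until it stands about a centimetre proud. Stand the tool back on the table, clear of the riser, then grip the tealight, pull it out and set it down upright in the middle of the saucer. Do not force or drop anything, and leave everything else where it is.

Things in the scene. Friction and masses are not known exactly. Their poses are not given: they have to be found in the camera images.
- riser: Fixed wooden candle riser: a plank 76 (x) x 200 (y) x 22 mm thick, its top 100 mm above the table, on two legs (18 mm thick) at its y ends; the 160 mm wide space between the legs is open to the front (-x, towards the robot) and the back. Origin on the table under the plank's centre; z up. The two small ornaments on it stand 78 mm either side of the recess.
- recess (a point): Centre of the round recess (44 mm diameter, 22 mm deep) at the level of the plank's top; axes as the riser's. Three spring clips in its wall, 2.5 to 8.5 mm below the top, hold the tealight by friction: some 5 to 15 N to slide it up, and it stays where it is left until its underside passes them.
- underside (a point): Point on the recess's axis at the underside of the recess's floor plate (52 mm square, 8 mm thick), 70 mm above the table. A round access hole, 18 mm in diameter, goes through the plate into the recess; the hole's centre lies 6.5 mm off this axis in an unknown direction, different each time and hidden from above.
- tealight: Aluminium tealight, a cylinder 42 mm in diameter and 22 mm high, about 30 g. Origin at the centre of its underside, z up. At the start it sits fully down in the recess, its top flush with the plank.
- pusher: Push-out tool, about 0.3 kg, standing by itself: flat steel foot 112 x 40 x 6 mm, upright square wooden handle 24 x 24 mm reaching 152 mm high, upturned steel pin. Origin at the foot's underside on the handle's axis; x points along the foot to the pin, z up. Foot from x = -26 to +86 mm, pin at x = 70 mm. With its x along the riser's +x, the handle stays in front of the plank.
- pin_tip (a point): Centre of the top end face of the tool's upturned pin (12 mm in diameter, rim only lightly broken, 0.5 mm), 46 mm above the foot's underside, 70 mm from the handle's axis; axes as the tool's.
- grip (a point): Point on the handle's axis of the push-out tool, 130 mm above its foot's underside, to grip across the tool's x or y.
- saucer: White round saucer, 124 mm in diameter and 16 mm high, loose on the table, with a low rim and a flat middle about 75 mm across, whose upper face is 5 mm above the table. Origin at the centre of its underside, z up.
- votive: Bystander: small glass votive cup, 28 mm wide, 35 mm high, standing on the riser at its +y end. Origin at its underside.
- figurine: Bystander: small white turned figurine, 26 mm wide, 42 mm high, on the riser at its -y end. Origin at its underside.
- pillar_candle: Bystander: white pillar candle, 76 mm in diameter, 110 mm high, beyond the riser. Origin at its underside.
- mug: Bystander: white mug, 84 mm in diameter, 85 mm high, on the left of the table. Origin at its underside.
- bowl: Bystander: white bowl, 110 mm in diameter, 50 mm high, beyond the riser. Origin at its underside.
- book: Bystander: grey book, 140 x 200 x 22 mm, lying on the right of the table. Origin at its underside.
- remote: Bystander: black remote control, 45 x 160 x 18 mm, lying on the left of the table. Origin at its underside.
Things that resemble listed ones, but are neither listed nor needed, are in the scene too. There is more than one size of the saucer; the one meant has the size given above. Leave any turquoise look-alike of the riser alone.

How it is judged (in metres and radians):
On the way, in this order (a step that is already met when the one before it is completed fails the run):
1. the tealight is pushed up by the pusher's pin until it stands at least 8 mm proud of the riser (z of tealight in the frame of recess above -0.014 m and contact force between pusher and tealight above 0.5 N), for 0.1 s.
2. the tool stands released on the table clear of the riser, the pin at least 60 mm from the recess's axis, with the tealight still proud in the recess (horizontal distance between pin_tip and recess above 0.06 m and height (world z) of pusher below 0.004 m and angle between pusher's own z axis and vertical below 0.06 rad and contact force between the fingers and pusher below 0.1 N and z of tealight in the frame of recess above -0.016 m and horizontal distance between tealight and recess below 0.008 m), for 0.1 s.
3. the tealight is held in the gripper, lifted clear of the riser (z of tealight in the frame of recess above 0.004 m and contact force between the fingers and tealight above 1 N), for 0.1 s.
At the end, for the whole second after the job is handed in: The tealight stands upright (within 7 degrees) and still on the saucer's floor, its centre within 25 mm of the saucer's; the push-out tool stands upright on the table, still, its pin at least 60 mm from the recess's axis; both are released (horizontal distance between tealight and saucer below 0.025 m and z of tealight in the frame of saucer below 0.014 m and angle between tealight's own z axis and vertical below 0.12 rad and linear speed of each of tealight, pusher below 0.02 m/s and angle between saucer's own z axis and vertical below 0.05 rad and height (world z) of pusher below 0.004 m and angle between pusher's own z axis and vertical below 0.06 rad and horizontal distance between pin_tip and recess above 0.06 m); the robot touches nothing.
It fails at once if the push-out tool presses on the riser or the tealight with more than 30 N (contact force between pusher and riser above 30 N or contact force between pusher and tealight above 30 N).
It fails at once if the tealight is tipped by more than 35 degrees (angle between tealight's own z axis and vertical above 0.61 rad).
It fails at once if the tealight is dropped from more than about 2 cm (contact force between the fingers and tealight below 0.05 N and linear speed of tealight above 0.6 m/s).
It fails at once if the push-out tool is dropped or toppled (angle between pusher's own z axis and vertical above 0.6 rad or (contact force between the fingers and pusher below 0.05 N and linear speed of pusher above 0.6 m/s)).
It fails at once if a bystander is moved by more than 3 cm or tipped (distance of any of votive, figurine, pillar_candle, mug, bowl, book, remote from where it was at the start of the episode above 0.03 m or angle between any of votive, figurine, pillar_candle, mug, bowl, book, remote's own z axis and vertical above 0.4 rad).
It also fails if it takes over 72 s, if anything falls off the work surface, if the arm or the gripper's body presses on something with over 40 N, if the wrist force passes 120 N, or if a joint passes its speed limit or range.

## Robot

A 7-joint arm with a two-finger parallel gripper is mounted at the origin on the work surface. World frame = base frame: x ahead of the robot, y to its left, z up, the work surface at z = 0. Lengths are in mm, angles in rad, forces in N, time in s.
With the tool pointing down it reaches from about 350 to 900 mm from the base axis. Payload 7.2 kg.
Tool frame: the origin (TCP) lies midway between the tips of the shut fingers; the grasp point (between the pads) lies 19 mm behind it (r.grasp_offset is the distance from the TCP to the grasp point, in mm); z points along the fingers, y is the line along which they close (so a half turn about z gives the same grasp; the last joint's range is limited). The gripper opens to 85 mm and grips with 20 to 120 N. Pads are 22 mm wide; open, the fingers measure 114 mm over their backs; the gripper's body (76 mm by 85 mm) begins 54 mm behind the grasp point. The pads swing forward as they close: fully open they stand 13 mm farther back than shut.
Start: joints at [-1.201, 0.411, -0.013, 1.596, 0.006, 1.134, -0.082], TCP at [264.977, 566.053, 231.297] pointing down, gripper open.
Joint ranges: [-2.95, 2.95], [-0.29, 1.99], [-1.47, 1.44], [0.14, 2.54], [-1.03, 4.17], [0.13, 1.85], [-2.86, 2.86]. Speed limits (rad/s): [2.39, 2.39, 3.01, 3.01, 3.14, 3.14, 3.14].

## Interface

Orientations are given as a unit quaternion [x, y, z, w].
In Python, from workcell import r, get_image, camera_model, look_for gives the robot as it stands.
- The arm moves only by the tool jog_arm, never from a script. Its argument "series" is a list of rows, each an object with "offset": the shift along the tool's x, y, z in parts of the range, where 1.0 means 80 cm, a list of three; "yaw": the turn about the tool's z in normalised numbers (1 is 180 degrees); "grip": the opening, from 0 (shut) to 1 (fully open). A call has exactly 5 rows; each row is the pose to reach, as a shift and turn from the pose commanded when the call began, along the tool's axes at that moment; what a row does not reach only later rows make up. A row lasts 1/12 s, in which the tool goes at most 41.7 mm and 7.16 degrees, less where a joint would pass 70% of its speed; a pose out of reach is approached as far as the arm can. A shift or turn number past 1, either way, is cut back to 1. A call with a gripper value outside its range is refused whole. The fingers move at their own pace and stop on an object; "squeeze" is the grip in N (left out, the last holds). Time passes only in rows, so rows that repeat a pose let the fingers close, or fill a call up. It gives the time, the measured TCP pose, the force, the opening and the grip force at its end, in the units of the state.
- r.read_state(): the state, without advancing time (a new reading comes with each control period).
- get_image(name): name is "scene" or "top" or "wrist"; returns the picture (480x640x3 uint8, blue, green, red); there is no depth.
- camera_model(name): a dict with "vertical_fov" (degrees; the focal length in pixels is half the picture's height over the tangent of half this angle, whatever the lens; pixels are square), "cx", "cy" (the principal point, pixels), "extrinsics" (4x4, takes a point from world to camera coordinates); the wrist camera has in their place "hand_eye" (4x4, takes a point from camera to tool coordinates, whose origin is the TCP and whose axes are the flange's). Camera axes: x right, y up, looking along -z (the intrinsics and any distortion apply to the point x, -y, -z); pixel columns grow to the right and rows downward; lengths in mm; the calibration is good to about 2 mm. A picture is of the moment at which its call begins: read the wrist's pose just before it. camera_model takes no time and is no camera call.
- r.finish_job(): hands the job in; it is judged then, once.
Trained networks look in the newest picture that a camera, given by its name, has taken for a name from the list of things; names that differ only in an ending like _2 or _b are one class to them, and where a whole thing is asked for, a point or a joint stands for the part that bears it (a point fixed in the world has none). Each returns a list of dicts, best first, with "confidence" (0 to 1); they miss things now and then, are a little off and sometimes report something else, mostly with a low value. They report only what shows in the picture. A call takes as long as a camera call. They do not tell look-alikes from the thing itself.
- look_for(camera, label): "xy" ([column, row] as shares, 0 to 1, of the picture: columns of its width, rows of its height, amid what is visible of it).
The state is a dict: "t": time; "joint_pos": joint angles; "joint_vel": joint speeds; "tau": joint torques, N m; "eef_pos": TCP position; "tcp_rot": TCP orientation; "wrist_force": force on the tool from outside, world axes, zero at the start; "moment": the same for the moment, N m; "grip_width": finger opening in mm; "grip_force": force on a finger pad.
Only numpy, scipy, OpenCV 4.12 (cv2) and the standard library are available. Lean on these libraries where they do the work, as an engineer would, in place of code of your own. Each camera call takes 0.05 s, during which the arm holds its last target. There are 200 camera calls.

## Working session

There is one attempt and no reset: what is moved stays moved. The work goes in short steps, Python scripts to look and compute and a tool call to move; the robot and the scene stay as the last step left them, time stands still between calls to the robot, and variables do not carry over. Pictures are saved under pics/ and viewed, at most 12 in all, crops included, and the job is handed in when it is done.

Besides the shell and the picture viewer there is one more tool, called as a command line: name --argument value ..., lists and objects as JSON in quotes. jog_arm: Moves the arm, as the interface text tells. Its arguments: {"type":"object","properties":{"series":{"type":"array","items":{"type":"object","properties":{"offset":{"type":"array","items":{"type":"number"}},"yaw":{"type":"number"},"grip":{"type":"number"}}}},"squeeze":{"type":"number"}},"required":["series"]}

```bash
mkdir -p pics; cat > h.py <<'E'
import numpy as np, cv2
from workcell import r, get_image, camera_model, look_for
from scipy.spatial.transform import Rotation as R
def model(n):
    m=camera_model(n); f=240/np.tan(np.radians(m["vertical_fov"])/2)
    if "extrinsics" in m: E=np.array(m["extrinsics"])
    else:
        s=r.read_state(); T=np.eye(4); T[:3,:3]=R.from_quat(s["tcp_rot"]).as_matrix(); T[:3,3]=s["eef_pos"]
        E=np.linalg.inv(T@np.array(m["hand_eye"]))
    return m,f,E
def proj(n,P,M=None):
    m,f,E=M or model(n); P=np.atleast_2d(P); c=P@E[:3,:3].T+E[:3,3]
    return np.c_[m["cx"]+f*c[:,0]/-c[:,2], m["cy"]-f*c[:,1]/-c[:,2]]
def unproj(n,uv,z,M=None):
    m,f,E=M or model(n); d=np.array([(uv[0]-m["cx"])/f,-(uv[1]-m["cy"])/f,-1]); Ri=E[:3,:3].T
    o=-Ri@E[:3,3]; w=Ri@d; return o+w*(z-o[2])/w[2]
E
python3 - <<'E'
from h import *
s=r.read_state(); print(s)
for n in ["scene","top","wrist"]:
    m=camera_model(n); print(n,{k:np.round(v,3).tolist() if not isinstance(v,str) else v for k,v in m.items()})
    cv2.imwrite(f"pics/{n}0.png",get_image(n))
    if n=="wrist": continue
    for l,z in [("riser",100),("recess",100),("tealight",100),("pusher",80),("grip",140),("pin_tip",46),("saucer",10)]:
        try:
            for d in look_for(n,l)[:3]:
                uv=np.array(d["xy"])*[640,480]; print(l,round(d["confidence"],2),uv.round(),unproj(n,uv,z).round())
        except Exception as e: print(l,e)
E
```

```text
{'t': 0.0, 'joint_pos': array([-1.20124512,  0.41191922, -0.01270949,  1.59710522,  0.00560269,
        1.13427292, -0.08219166]), 'joint_vel': array([ 1.63050910e-03, -7.65548318e-04, -2.85923267e-05,  5.05727269e-04,
       -5.47545993e-04,  2.03082290e-03, -1.28300665e-03]), 'tau': array([ 8.68067082e-05, -6.00635934e+01,  6.82244897e-01, -2.99412560e+01,
        1.38319135e-02,  1.06969464e-02, -8.53267323e-06]), 'eef_pos': array([264.76076808, 565.57609577, 230.41600286]), 'tcp_rot': array([ 2.17116447e-01,  9.76145354e-01, -8.25697485e-04, -1.21135105e-04]), 'wrist_force': array([ 0.0849524 ,  0.55884305, -0.0480667 ]), 'moment': array([-0.00120165, -0.01158285,  0.01201978]), 'grip_force': 0.0, 'grip_width': 85.60961111852151}
scene {'vertical_fov': 48.456, 'cx': 319.531, 'cy': 241.346, 'extrinsics': [[-0.531, 0.847, 0.015, 276.896], [-0.698, -0.448, 0.558, 270.336], [0.48, 0.286, 0.829, -1565.01], [0.0, 0.0, 0.0, 1.0]]}
riser 0.93 [447. 228.] [286. 212. 100.]
riser 0.59 [310. 302.] [632.  41. 100.]
recess 0.86 [312. 309.] [641.  55. 100.]
recess 0.81 [445. 229.] [290. 210. 10
[... 473 characters left out ...]
], [0.0, 0.0, 0.0, 1.0]]}
riser 0.97 [228. 333.] [265. 208. 100.]
riser 0.69 [319. 200.] [598.  31. 100.]
riser 0.66 [292. 137.] [755. 114. 100.]
recess 0.61 [230. 329.] [275. 205. 100.]
recess 0.56 [325. 195.] [611.  19. 100.]
tealight 0.5 [314. 190.] [621.  45. 100.]
tealight 0.35 [317. 199.] [601.  36. 100.]
pusher 0.6 [224. 245.] [472. 249.  80.]
grip 0.8 [227. 246.] [459. 229. 140.]
grip 0.36 [322. 198.] [591.  21. 140.]
saucer 0.93 [449. 383.] [ 198. -318.   10.]
saucer 0.85 [437. 273.] [ 461. -278.   10.]
wrist {'vertical_fov': 65.426, 'cx': 318.333, 'cy': 241.516, 'hand_eye': [[-0.0, 0.962, 0.273, 68.688], [1.0, 0.0, 0.0, 0.706], [0.0, 0.273, -0.962, -142.503], [0.0, 0.0, 0.0, 1.0]]}
```

View pics/top0.png

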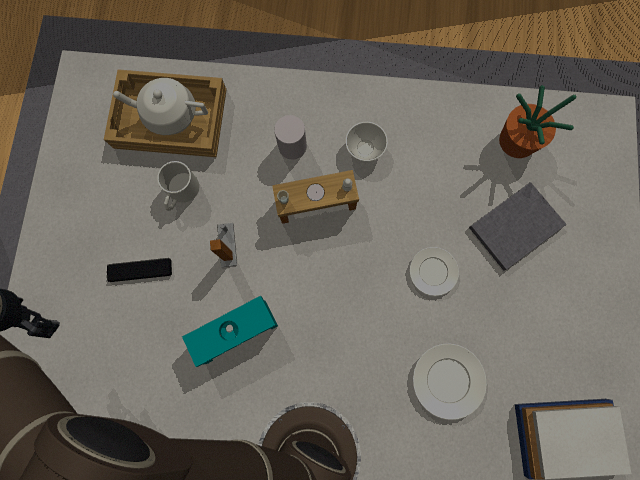

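View pics/scene0.png

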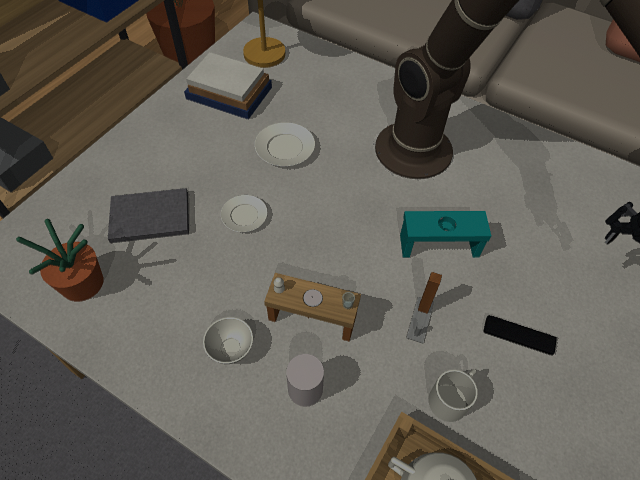

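The top view shows the wooden riser at (316,192) with its tealight, the tool at (225,245) with its pin at the far end, and the 124 mm saucer at (434,272). The scene view agrees. I'll view enlarged crops to get exact pixel positions.

```bash
python3 - <<'E'
import cv2,numpy as np
t=cv2.imread("pics/top0.png"); s=cv2.imread("pics/scene0.png")
def c(i,x,y,w,h): return cv2.resize(i[y:y+h,x:x+w],(400,300),interpolation=cv2.INTER_CUBIC)
o=np.vstack([np.hstack([c(t,264,157,100,75),c(s,258,262,112,84)]),np.hstack([c(t,185,210,80,60),c(s,380,265,107,80)])])
cv2.imwrite("pics/c1.png",o)
E
```

```text
(no output)
```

View pics/c1.png

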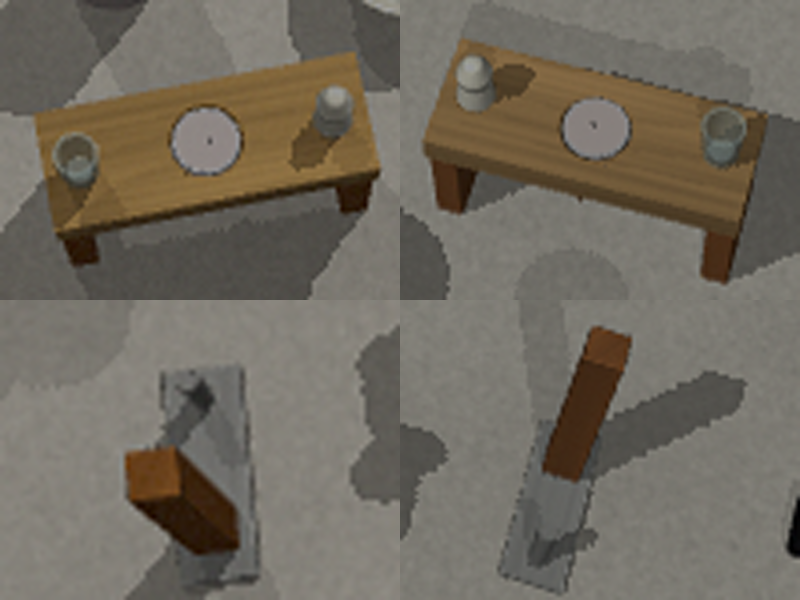

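```bash
cat > fit.py <<'E'
from h import *
from scipy.optimize import least_squares
MT,MS=model("top"),model("scene")
rt=lambda p:np.array([264+p[0]/4,157+p[1]/4]); rs=lambda p:np.array([258+(p[0]-400)*.28,262+p[1]*.28])
tt=lambda p:np.array([185+p[0]/5,210+(p[1]-300)/5]); ts=lambda p:np.array([380+(p[0]-400)*.2675,265+(p[1]-300)*.2667])
def fit(obs,p0):
    def f(p):
        c,s=np.cos(p[2]),np.sin(p[2]); out=[]
        for M,uv,q in obs:
            out.append(proj(None,[p[0]+c*q[0]-s*q[1],p[1]+s*q[0]+c*q[1],q[2]],M)[0]-uv)
        return np.ravel(out)
    x=least_squares(f,p0,loss="soft_l1").x; return x,f(x).reshape(-1,2)
if __name__=="__main__":
    A=[(MT,rt(a),q) for a,q in [((57,230),(-38,100,100)),((380,172),(-38,-100,100)),((355,52),(38,-100,100)),((37,115),(38,100,100)),((206,140),(0,0,100))]]
    B=[(MS,rs(a),q) for a,q in [((463,40),(-38,-100,100)),((767,113),(-38,100,100)),((740,218),(38,100,100)),((425,150),(38,-100,100)),((596,128),(0,0,100))]]
    C=[(MT,tt(a),q) for a,q in [((156,475),(0,0,152)),((160,370),(86,20,6)),((242,367),(86,-20,6)),((258,578),(-26,-20,6)),((185,588),(-26,20,6))]]
    D=[(MS,ts(a),q) for a,q in [((609,348),(0,0,152)),((500,570),(86,-20,6)),((567,590),(86,20,6)),((537,420),(-26,-20,6))]]
    for n,o,p0 in [("riserT",A,[620,40,0]),("riserS",B,[620,40,0]),("riser",A+B,[620,40,0]),("toolT",C,[470,240,0]),("toolS",D,[470,240,0]),("tool",C+D,[470,240,0])]:
        x,e=fit(o,p0); print(n,x.round(3),e.round(1).tolist())
E
python3 fit.py
python3 - <<'E'
from h import *
for n,b in [("top",(400,240,470,305)),("scene",(215,190,275,240))]:
    i=cv2.imread(f"pics/{n}0.png",0)[b[1]:b[3],b[0]:b[2]]; t,m=cv2.threshold(i,0,255,cv2.THRESH_OTSU)
    c=max(cv2.findContours(m,0,2)[0],key=cv2.contourArea); e=cv2.fitEllipse(c); print(n,t,e, unproj(n,np.array(e[0])+b[:2],16).round(1))
E
```

```text
riserT [6.16469e+02 4.05010e+01 2.84000e-01] [[-0.4, 0.4], [0.5, -0.5], [0.3, 0.2], [-0.8, -0.5], [0.3, 0.3]]
riserS [6.1825e+02 4.2045e+01 3.1200e-01] [[-1.1, 0.3], [0.4, -0.3], [0.7, 0.7], [-0.6, -1.4], [0.3, 0.1]]
riser [6.17189e+02 4.11630e+01 2.95000e-01] [[-0.4, 0.5], [0.3, -1.3], [-0.2, -0.5], [-1.1, -0.3], [0.1, 0.0], [-0.6, -0.7], [0.4, -0.2], [0.2, 0.7], [-0.6, -2.7], [0.2, -0.5]]
toolT [4.56022e+02 2.51041e+02 2.24000e-01] [[-0.4, 0.1], [0.7, 0.9], [-0.3, -0.5], [0.6, -0.2], [-0.5, -0.1]]
toolS [4.58117e+02 2.51339e+02 2.47000e-01] [[-0.6, -0.5], [0.4, 0.6], [-0.4, 0.4], [0.7, -0.4]]
tool [4.56924e+02 2.51313e+02 2.36000e-01] [[-0.5, -0.3], [0.3, 0.7], [-0.7, -0.9], [0.7, -0.7], [-0.4, -0.4], [-0.4, -0.9], [0.3, -0.0], [-0.6, -0.1], [1.1, -0.9]]Traceback (most recent call last):
  File "<stdin>", line 4, in <module>
cv2.error: OpenCV(4.12.0) /io/opencv/modules/imgproc/src/shapedescr.cpp:361: error: (-201:Incorrect size of input array) There should be at least 5 points to fit the ellipse in function 'fitEllipseNoDirect'
```

Units first: shifts go in shares of 80 cm and turns go in shares of 180 degrees. So -155 mm / 800 = -0.1938, -102 mm / 800 = -0.1275, 0.45 rad / 3.1416 = 0.1432.

jog_arm --series '[{"offset": [-0.0388, -0.025, 0], "yaw": 0.0286, "grip": 1}, {"offset": [-0.0775, -0.0513, 0], "yaw": 0.0573, "grip": 1}, {"offset": [-0.1163, -0.0763, 0], "yaw": 0.0859, "grip": 1}, {"offset": [-0.155, -0.1025, 0], "yaw": 0.1146, "grip": 1}, {"offset": [-0.1938, -0.1275, 0], "yaw": 0.1432, "grip": 1}]' --squeeze 100

```text
t: 1.27
eef_pos: [362.8, 406.3, 231.4]
tcp_rot: [0.431, 0.902, 0.0, -0.0]
wrist_force: [0.9, 0.3, -0.5]
grip_width: 85.3
grip_force: 0.0
```

```bash
cat >> h.py <<'E'
def azi(s): M=R.from_quat(s["tcp_rot"]).as_matrix(); return np.arctan2(M[1,1],M[0,1])
def plan(x,y,z,phi,wait=True):
    "offset/yaw in tool axes from the current pose to TCP x,y,z with tool y at azimuth phi"
    s=r.read_state(); M=R.from_quat(s["tcp_rot"]).as_matrix(); d=np.array([x,y,z])-s["eef_pos"]
    print("t",round(s["t"],2),"at",s["eef_pos"].round(1),"azi",round(azi(s),3),"tilt",M[:2,2].round(4),"F",s["wrist_force"].round(1),"w",round(s["grip_width"],1),"gf",round(s["grip_force"]))
    print("offset",(M.T@d).round(1),"yaw",round(azi(s)-phi,3))
E
python3 -c "
from h import *
plan(457,251,220,.236)"
```

```text
t 1.27 at [362.8 406.3 231.4] azi 0.679 tilt [0.0001 0.0003] F [ 0.9  0.3 -0.5] w 85.3 gf 0
offset [-180.1  -24.1   11.4] yaw 0.443
```

Scaled: -180 mm / 800 = -0.225, -144 mm / 800 = -0.18, 0.443 rad / 3.1416 = 0.141.

jog_arm --series '[{"offset": [-0.045, -0.0063, 0.0025], "yaw": 0.0286, "grip": 1}, {"offset": [-0.09, -0.0125, 0.005], "yaw": 0.0573, "grip": 1}, {"offset": [-0.135, -0.0175, 0.0088], "yaw": 0.0859, "grip": 1}, {"offset": [-0.18, -0.0238, 0.0113], "yaw": 0.1146, "grip": 1}, {"offset": [-0.225, -0.03, 0.0138], "yaw": 0.141, "grip": 1}]'

```text
t: 1.68
eef_pos: [457.8, 251.6, 220.5]
tcp_rot: [0.619, 0.785, 0.0, 0.0]
wrist_force: [0.9, -0.2, -0.5]
grip_width: 85.2
grip_force: 0.0
```

jog_arm --series '[{"offset": [0, 0, 0], "yaw": 0, "grip": 1}, {"offset": [0, 0, 0], "yaw": 0, "grip": 1}, {"offset": [0, 0, 0], "yaw": 0, "grip": 1}, {"offset": [0, 0, 0], "yaw": 0, "grip": 1}, {"offset": [0, 0, 0], "yaw": 0, "grip": 1}]'

```text
t: 2.1
eef_pos: [456.4, 254.6, 220.3]
tcp_rot: [0.616, 0.788, 0.0, -0.0]
wrist_force: [-0.1, 0.5, 0.3]
grip_width: 85.0
grip_force: 0.0
```

```bash
python3 -c "
from h import *
plan(457,251,111,.236)
W=model('wrist'); i=get_image('wrist')
for q in [(0,0,152),(12,12,152),(12,-12,152),(-12,12,152),(-12,-12,152),(70,0,46),(86,20,6),(86,-20,6),(-26,20,6),(-26,-20,6)]:
    c,s=np.cos(.236),np.sin(.236); uv=proj('wrist',[457+c*q[0]-s*q[1],251+s*q[0]+c*q[1],q[2]],W)[0]; print(q,uv.round()); cv2.circle(i,tuple(int(v) for v in uv),2,(0,0,255),-1)
cv2.imwrite('pics/w1.png',i)
"
```

```text
t 2.1 at [456.4 254.6 220.3] azi 0.243 tilt [-0.0002  0.0004] F [-0.1  0.5  0.3] w 85.0 gf 0
offset [ -3.7  -0.3 109.3] yaw 0.007
(0, 0, 152) [317. 263.]
(12, 12, 152) [337. 244.]
(12, -12, 152) [336. 282.]
(-12, 12, 152) [296. 243.]
(-12, -12, 152) [297. 282.]
(70, 0, 46) [398. 223.]
(86, 20, 6) [407. 194.]
(86, -20, 6) [404. 234.]
(-26, 20, 6) [290. 193.]
(-26, -20, 6) [291. 233.]
```

View pics/w1.png

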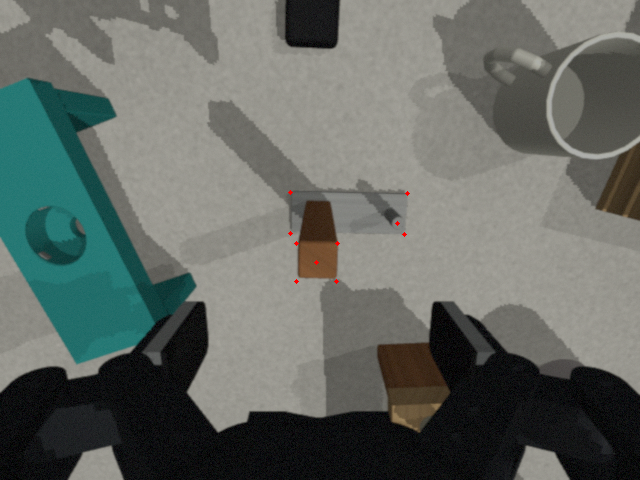

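The handle top is at (318,259) and the foot matches the fit. The handle is about 1–2 mm further toward the tool's +y than fitted. I'll descend and grip it.

Scaled: 109 mm / 800 = 0.1363, 105 mm / 800 = 0.1313, 0.007 rad / 3.1416 = 0.0022.

jog_arm --series '[{"offset": [-0.0013, 0, 0.0375], "yaw": 0.001, "grip": 1}, {"offset": [-0.0025, 0, 0.075], "yaw": 0.0019, "grip": 1}, {"offset": [-0.0025, 0, 0.11], "yaw": 0.0022, "grip": 1}, {"offset": [-0.0025, 0, 0.1313], "yaw": 0.0022, "grip": 1}, {"offset": [-0.0025, 0, 0.1363], "yaw": 0.0022, "grip": 1}]'

```text
t: 2.57
eef_pos: [455.5, 251.1, 108.3]
tcp_rot: [0.619, 0.785, -0.002, -0.001]
wrist_force: [-0.3, -0.2, 0.5]
grip_width: 85.4
grip_force: 0.0
```

jog_arm --series '[{"offset": [0, 0, 0], "yaw": 0, "grip": 0.5}, {"offset": [0, 0, 0], "yaw": 0, "grip": 0}, {"offset": [0, 0, 0], "yaw": 0, "grip": 0}, {"offset": [0, 0, 0], "yaw": 0, "grip": 0}, {"offset": [0, 0, 0], "yaw": 0, "grip": 0}]'

```text
t: 2.98
eef_pos: [458.0, 251.7, 112.4]
tcp_rot: [0.62, 0.785, 0.001, 0.0]
wrist_force: [-0.9, -0.1, 0.7]
grip_width: 25.7
grip_force: 1.1
```

jog_arm --series '[{"offset": [0, 0, 0], "yaw": 0, "grip": 0}, {"offset": [0, 0, 0], "yaw": 0, "grip": 0}, {"offset": [0, 0, 0], "yaw": 0, "grip": 0}, {"offset": [0, 0, 0], "yaw": 0, "grip": 0}, {"offset": [0, 0, 0], "yaw": 0, "grip": 0}]'

```text
t: 3.4
eef_pos: [457.8, 251.5, 112.1]
tcp_rot: [0.62, 0.785, 0.001, -0.0]
wrist_force: [-3.1, 0.1, 7.0]
grip_width: 23.4
grip_force: 98.9
```

```bash
python3 -c "
from h import *
plan(430,251,151,.236)"
```

```text
t 3.4 at [457.8 251.5 112.1] azi 0.233 tilt [0.0007 0.001 ] F [-3.1  0.1  7. ] w 23.4 gf 99
offset [  5.9 -27.1 -38.9] yaw -0.003
```

Scaled: -30 mm / 800 = -0.0375, -29 mm / 800 = -0.0363.

jog_arm --series '[{"offset": [0, 0, -0.01], "yaw": 0, "grip": 0}, {"offset": [0.0025, -0.0088, -0.0225], "yaw": 0, "grip": 0}, {"offset": [0.005, -0.02, -0.0325], "yaw": 0, "grip": 0}, {"offset": [0.0075, -0.0313, -0.0375], "yaw": 0, "grip": 0}, {"offset": [0.0088, -0.0363, -0.0375], "yaw": 0, "grip": 0}]'

```text
t: 3.82
eef_pos: [426.2, 251.7, 142.4]
tcp_rot: [0.62, 0.785, 0.001, -0.0]
wrist_force: [-0.9, -0.3, -3.2]
grip_width: 23.1
grip_force: 98.4
```

Scaled: -130 mm / 800 = -0.1625, -100 mm / 800 = -0.125, -0.03 rad / 3.1416 = -0.0095.

jog_arm --series '[{"offset": [-0.0188, -0.0025, 0], "yaw": 0, "grip": 0}, {"offset": [-0.05, -0.0075, 0], "yaw": 0, "grip": 0}, {"offset": [-0.0875, -0.0138, 0], "yaw": 0, "grip": 0}, {"offset": [-0.125, -0.0188, 0], "yaw": -0.0064, "grip": 0}, {"offset": [-0.1625, -0.025, 0], "yaw": -0.0095, "grip": 0}]'

```text
t: 4.23
eef_pos: [437.6, 119.3, 141.3]
tcp_rot: [0.607, 0.794, 0.0, -0.0]
wrist_force: [0.1, -0.1, -2.6]
grip_width: 22.7
grip_force: 98.2
```

Scaled: -125 mm / 800 = -0.1563, -112 mm / 800 = -0.14, -0.03 rad / 3.1416 = -0.0095.

jog_arm --series '[{"offset": [-0.0375, -0.005, 0], "yaw": -0.0032, "grip": 0}, {"offset": [-0.075, -0.01, 0], "yaw": -0.0064, "grip": 0}, {"offset": [-0.11, -0.015, 0.005], "yaw": -0.0095, "grip": 0}, {"offset": [-0.14, -0.0188, 0.01], "yaw": -0.0095, "grip": 0}, {"offset": [-0.1563, -0.0213, 0.015], "yaw": -0.0095, "grip": 0}]'

```text
t: 4.65
eef_pos: [454.0, -7.7, 129.3]
tcp_rot: [0.597, 0.802, -0.0, 0.0]
wrist_force: [-0.3, -0.4, -2.8]
grip_width: 23.2
grip_force: 98.2
```

jog_arm --series '[{"offset": [0, 0, 0], "yaw": 0, "grip": 0}, {"offset": [0, 0, 0], "yaw": 0, "grip": 0}, {"offset": [0, 0, 0], "yaw": 0, "grip": 0}, {"offset": [0, 0, 0], "yaw": 0, "grip": 0}, {"offset": [0, 0, 0], "yaw": 0, "grip": 0}]'

```text
t: 5.07
eef_pos: [454.3, -3.7, 129.4]
tcp_rot: [0.596, 0.803, 0.0, -0.0]
wrist_force: [-0.9, 0.3, -1.4]
grip_width: 22.7
grip_force: 98.3
```

```bash
python3 -c "
from h import *
plan(617-70*.957,41-70*.289,128,.293)
W=model('wrist'); i=get_image('wrist'); cv2.imwrite('pics/w2raw.png',i); t=get_image('top'); cv2.imwrite('pics/top2.png',t)
st=r.read_state();M=R.from_quat(st['tcp_rot']).as_matrix()
def dot(P,c=(0,0,255)):
    uv=proj('wrist',P,W)[0]; print(np.round(P),uv.round()); cv2.circle(i,tuple(int(v) for v in uv),2,c,-1)
dot(st['eef_pos']+M@[0,70,66])
for q in [(86,-20),(86,20)]: dot(st['eef_pos']+M@[q[1],q[0],106])
for q in [(0,0,100),(38,100,100),(38,-100,100),(-38,100,100),(-38,-100,100),(0,22,100),(0,-22,100),(22,0,100),(-22,0,100)]:
    c,s=np.cos(.293),np.sin(.293); dot([617+c*q[0]-s*q[1],41+s*q[0]+c*q[1],q[2]])
cv2.imwrite('pics/w2.png',i)
"
```

```text
t 5.07 at [454.3  -3.7 129.4] azi 0.295 tilt [0.0002 0.0004] F [-0.9  0.3 -1.4] w 22.7 gf 98
offset [-4.4 98.6  1.4] yaw 0.002
[521.  16.  63.] [436. 259.]
[543.   2.  23.] [439. 268.]
[531.  40.  23.] [444. 212.]
[617.  41. 100.] [656. 290.]
[624. 148. 100.] [804.  72.]
[682. -44. 100.] [679. 453.]
[552. 126. 100.] [625.  71.]
[610. -66. 100.] [546. 453.]
[611.  62. 100.] [668. 248.]
[623.  20. 100.] [646. 330.]
[638.  47. 100.] [700. 290.]
[596.  35. 100.] [612. 290.]
```

View pics/w2.png

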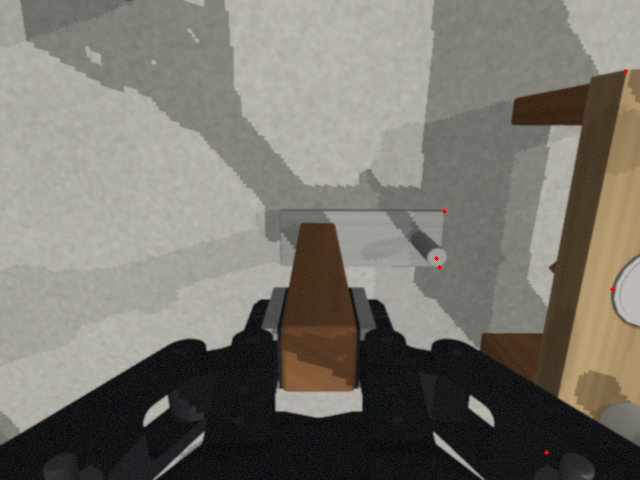

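The pin tip shows at (437,257) against a prediction of (436,259), so the grasp is within about 1 mm. The plank's front edge and the tealight's edge agree with the fit, with riser yaw nearer 0.28. I'll slide the pin under and take a close look at the tealight.

Scaled: 59 mm / 800 = 0.0738, 46 mm / 800 = 0.0575, 0.01 rad / 3.1416 = 0.0032.

jog_arm --series '[{"offset": [-0.0025, 0.01, 0.0013], "yaw": 0.0032, "grip": 0}, {"offset": [-0.005, 0.025, 0.0025], "yaw": 0.0032, "grip": 0}, {"offset": [-0.0063, 0.0413, 0.0025], "yaw": 0.0032, "grip": 0}, {"offset": [-0.0063, 0.0575, 0.0025], "yaw": 0.0032, "grip": 0}, {"offset": [-0.0063, 0.0738, 0.0025], "yaw": 0.0032, "grip": 0}]'

```text
t: 5.58
eef_pos: [513.6, 7.9, 127.2]
tcp_rot: [0.6, 0.8, 0.0, 0.0]
wrist_force: [0.2, 0.4, -2.8]
grip_width: 22.9
grip_force: 98.4
```

Scaled: 39 mm / 800 = 0.0488, 34 mm / 800 = 0.0425.

jog_arm --series '[{"offset": [0, 0.0163, 0], "yaw": 0, "grip": 0}, {"offset": [0, 0.0313, 0], "yaw": 0, "grip": 0}, {"offset": [0, 0.0425, 0], "yaw": 0, "grip": 0}, {"offset": [0, 0.0488, 0], "yaw": 0, "grip": 0}, {"offset": [0, 0.0488, 0], "yaw": 0, "grip": 0}]'

```text
t: 6.0
eef_pos: [550.8, 18.8, 127.1]
tcp_rot: [0.6, 0.8, 0.0, 0.0]
wrist_force: [-0.2, 0.3, -3.1]
grip_width: 22.8
grip_force: 98.3
```

jog_arm --series '[{"offset": [0, 0, 0], "yaw": 0, "grip": 0}, {"offset": [0, 0, 0], "yaw": 0, "grip": 0}, {"offset": [0, 0, 0], "yaw": 0, "grip": 0}, {"offset": [0, 0, 0], "yaw": 0, "grip": 0}, {"offset": [0, 0, 0], "yaw": 0, "grip": 0}]'

```text
t: 6.42
eef_pos: [549.6, 18.2, 127.5]
tcp_rot: [0.6, 0.8, 0.0, 0.0]
wrist_force: [0.0, -0.1, -2.2]
grip_width: 22.7
grip_force: 98.3
```

```bash
python3 -c "
from h import *
plan(617-70*.957,41-70*.289,128,.285)
W=model('wrist'); i=get_image('wrist'); cv2.imwrite('pics/w3.png',i)
s=r.read_state()
M=R.from_quat(s['tcp_rot']).as_matrix()
for d in look_for('wrist','tealight')[:3]:
    uv=np.array(d['xy'])*[640,480]; P=unproj('wrist',uv,100,W); print(d['confidence'],uv.round(),P.round(1),'tool',(M.T@(P-s['eef_pos'])).round(1))
"
```

```text
t 6.42 at [549.6  18.2 127.5] azi 0.283 tilt [0.0002 0.0002] F [ 0.  -0.1 -2.2] w 22.7 gf 98
offset [ 2.3  1.1 -0.5] yaw -0.002
0.68 [460. 273.] [614.6  42.6 100. ] tool [ 5.3 69.2 27.4]
```

View pics/w3.png

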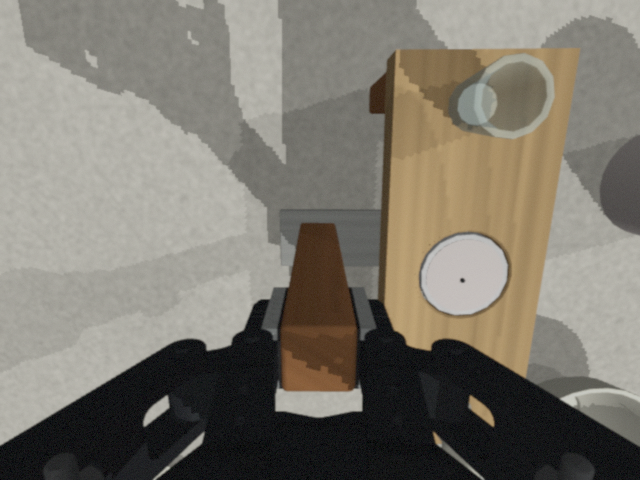

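The tealight's top shows centred at about (464,274). The pin needs roughly +3 mm in tool x and +1.3 mm in tool y to lie on the recess's axis. I'll probe the 6.5 mm ring around that, starting with a slow first touch.

Scaled: 9.5 mm / 800 = 0.0119, 1.3 mm / 800 = 0.0016.

jog_arm --series '[{"offset": [0.0063, 0.0013, 0], "yaw": 0, "grip": 0}, {"offset": [0.0119, 0.0016, -0.0025], "yaw": 0, "grip": 0}, {"offset": [0.0119, 0.0016, -0.005], "yaw": 0, "grip": 0}, {"offset": [0.0119, 0.0016, -0.0075], "yaw": 0, "grip": 0}, {"offset": [0.0119, 0.0016, -0.0094], "yaw": 0, "grip": 0}]'

```text
t: 6.93
eef_pos: [548.5, 27.9, 135.1]
tcp_rot: [0.6, 0.8, 0.0, 0.0]
wrist_force: [-0.2, -0.4, -2.4]
grip_width: 23.1
grip_force: 98.4
```

Scaled: -1.5 mm / 800 = -0.0019, -1 mm / 800 = -0.0013.

jog_arm --series '[{"offset": [0, 0, -0.0006], "yaw": 0, "grip": 0}, {"offset": [0, 0, -0.0013], "yaw": 0, "grip": 0}, {"offset": [0, 0, -0.0019], "yaw": 0, "grip": 0}, {"offset": [0, 0, -0.0019], "yaw": 0, "grip": 0}, {"offset": [0, 0, -0.0019], "yaw": 0, "grip": 0}]'

```text
t: 7.35
eef_pos: [548.3, 27.7, 136.2]
tcp_rot: [0.6, 0.8, -0.0, -0.0]
wrist_force: [-0.8, 0.4, -3.4]
grip_width: 22.9
grip_force: 98.0
```

Scaled: -1 mm / 800 = -0.0013, -0.5 mm / 800 = -0.0006.

jog_arm --series '[{"offset": [0, 0, -0.0006], "yaw": 0, "grip": 0}, {"offset": [0, 0, -0.0013], "yaw": 0, "grip": 0}, {"offset": [0, 0, -0.0013], "yaw": 0, "grip": 0}, {"offset": [0, 0, -0.0013], "yaw": 0, "grip": 0}, {"offset": [0, 0, -0.0013], "yaw": 0, "grip": 0}]'

```text
t: 7.77
eef_pos: [548.3, 27.8, 136.7]
tcp_rot: [0.6, 0.8, -0.0, -0.0]
wrist_force: [5.8, 1.1, -14.6]
grip_width: 22.5
grip_force: 98.5
```

```bash
python3 -c "
from h import *
plan(548.3,27.7,139,.285); print(r.read_state()['moment'].round(2))"
```

```text
t 7.77 at [548.3  27.8 136.7] azi 0.283 tilt [-0.0004 -0.0003] F [  5.8   1.1 -14.6] w 22.5 gf 98
offset [-0.1 -0.1 -2.3] yaw -0.002
[-0.03 -0.72 -0.06]
```

Scaled: 4.6 mm / 800 = 0.0058, -1.9 mm / 800 = -0.0024.

jog_arm --series '[{"offset": [0, 0, 0.0038], "yaw": 0, "grip": 0}, {"offset": [-0.0024, 0.0058, 0.0038], "yaw": 0, "grip": 0}, {"offset": [-0.0024, 0.0058, 0.0013], "yaw": 0, "grip": 0}, {"offset": [-0.0024, 0.0058, 0.0003], "yaw": 0, "grip": 0}, {"offset": [-0.0024, 0.0058, 0.0003], "yaw": 0, "grip": 0}]'

```text
t: 8.18
eef_pos: [554.0, 27.3, 136.6]
tcp_rot: [0.6, 0.8, 0.0, 0.0]
wrist_force: [6.3, 0.5, -14.6]
grip_width: 22.9
grip_force: 100.2
```

Scaled: -4.6 mm / 800 = -0.0058, 3 mm / 800 = 0.0038.

jog_arm --series '[{"offset": [0, 0, 0.0038], "yaw": 0, "grip": 0}, {"offset": [-0.0058, 0.0024, 0.0038], "yaw": 0, "grip": 0}, {"offset": [-0.0058, 0.0024, 0.0013], "yaw": 0, "grip": 0}, {"offset": [-0.0058, 0.0024, 0], "yaw": 0, "grip": 0}, {"offset": [-0.0058, 0.0024, 0], "yaw": 0, "grip": 0}]'

```text
t: 8.6
eef_pos: [556.8, 22.8, 136.7]
tcp_rot: [0.601, 0.8, -0.0, 0.0]
wrist_force: [5.7, -1.4, -12.9]
grip_width: 23.2
grip_force: 100.5
```

Scaled: -4.6 mm / 800 = -0.0058, 3 mm / 800 = 0.0038.

jog_arm --series '[{"offset": [0, 0, 0.0038], "yaw": 0, "grip": 0}, {"offset": [-0.0058, -0.0024, 0.0038], "yaw": 0, "grip": 0}, {"offset": [-0.0058, -0.0024, 0.0013], "yaw": 0, "grip": 0}, {"offset": [-0.0058, -0.0024, 0], "yaw": 0, "grip": 0}, {"offset": [-0.0058, -0.0024, 0], "yaw": 0, "grip": 0}]'

```text
t: 9.02
eef_pos: [555.5, 17.7, 136.8]
tcp_rot: [0.601, 0.8, -0.0, -0.0]
wrist_force: [2.7, -3.1, -9.8]
grip_width: 23.0
grip_force: 100.9
```

Scaled: -4.6 mm / 800 = -0.0058, 3 mm / 800 = 0.0038.

jog_arm --series '[{"offset": [0, 0, 0.0038], "yaw": 0, "grip": 0}, {"offset": [-0.0024, -0.0058, 0.0038], "yaw": 0, "grip": 0}, {"offset": [-0.0024, -0.0058, 0.0013], "yaw": 0, "grip": 0}, {"offset": [-0.0024, -0.0058, 0], "yaw": 0, "grip": 0}, {"offset": [-0.0024, -0.0058, 0], "yaw": 0, "grip": 0}]'

```text
t: 9.43
eef_pos: [551.4, 15.1, 137.0]
tcp_rot: [0.6, 0.8, -0.0, -0.0]
wrist_force: [0.5, -0.6, -8.0]
grip_width: 22.7
grip_force: 101.2
```

Scaled: -4.6 mm / 800 = -0.0058, 3 mm / 800 = 0.0038.

jog_arm --series '[{"offset": [0, 0, 0.0038], "yaw": 0, "grip": 0}, {"offset": [0.0024, -0.0058, 0.0038], "yaw": 0, "grip": 0}, {"offset": [0.0024, -0.0058, 0.0013], "yaw": 0, "grip": 0}, {"offset": [0.0024, -0.0058, 0], "yaw": 0, "grip": 0}, {"offset": [0.0024, -0.0058, 0], "yaw": 0, "grip": 0}]'

```text
t: 9.85
eef_pos: [547.5, 16.0, 137.7]
tcp_rot: [0.6, 0.8, 0.001, 0.0]
wrist_force: [0.4, 0.1, -2.5]
grip_width: 23.1
grip_force: 101.8
```

Scaled: 4.6 mm / 800 = 0.0058, 3 mm / 800 = 0.0038.

jog_arm --series '[{"offset": [0, 0, 0.0038], "yaw": 0, "grip": 0}, {"offset": [0.0058, -0.0024, 0.0038], "yaw": 0, "grip": 0}, {"offset": [0.0058, -0.0024, 0.0013], "yaw": 0, "grip": 0}, {"offset": [0.0058, -0.0024, 0], "yaw": 0, "grip": 0}, {"offset": [0.0058, -0.0024, 0], "yaw": 0, "grip": 0}]'

```text
t: 10.27
eef_pos: [543.5, 20.2, 136.7]
tcp_rot: [0.6, 0.8, -0.0, -0.0]
wrist_force: [0.0, 1.6, -6.7]
grip_width: 22.9
grip_force: 101.2
```

Scaled: 4.6 mm / 800 = 0.0058, 3 mm / 800 = 0.0038.

jog_arm --series '[{"offset": [0, 0, 0.0038], "yaw": 0, "grip": 0}, {"offset": [0.0058, 0.0024, 0.0038], "yaw": 0, "grip": 0}, {"offset": [0.0058, 0.0024, 0.0013], "yaw": 0, "grip": 0}, {"offset": [0.0058, 0.0024, 0], "yaw": 0, "grip": 0}, {"offset": [0.0058, 0.0024, 0], "yaw": 0, "grip": 0}]'

```text
t: 10.68
eef_pos: [544.7, 25.4, 136.6]
tcp_rot: [0.6, 0.8, 0.0, 0.0]
wrist_force: [3.5, 2.4, -10.2]
grip_width: 22.7
grip_force: 100.6
```

```bash
python3 -c "
from h import *
plan(551.4,15.1,136,.285); print(r.read_state()['moment'].round(2))"
```

```text
t 10.68 at [544.7  25.4 136.6] azi 0.284 tilt [0.0002 0.0003] F [  3.5   2.4 -10.2] w 22.7 gf 101
offset [-11.7   3.6   0.6] yaw -0.001
[ 0.45 -0.5   0.04]
```

Only the fifth probe (225°) is free (-2.5 N, just the tool's weight), and its neighbours are blocked. I'll go back there and enter gently.

Scaled: -9.2 mm / 800 = -0.0115, 3 mm / 800 = 0.0038.

jog_arm --series '[{"offset": [0, 0, 0.0038], "yaw": 0, "grip": 0}, {"offset": [-0.0115, 0, 0.0038], "yaw": 0, "grip": 0}, {"offset": [-0.0115, 0, 0.0038], "yaw": 0, "grip": 0}, {"offset": [-0.0115, 0, 0.0013], "yaw": 0, "grip": 0}, {"offset": [-0.0115, 0, -0.0006], "yaw": 0, "grip": 0}]'

```text
t: 11.1
eef_pos: [547.2, 15.3, 138.0]
tcp_rot: [0.601, 0.799, 0.0, 0.0]
wrist_force: [-0.5, -0.2, -3.5]
grip_width: 22.7
grip_force: 101.6
```

Scaled: -1.5 mm / 800 = -0.0019, -1 mm / 800 = -0.0013.

jog_arm --series '[{"offset": [0, 0, -0.0006], "yaw": 0, "grip": 0}, {"offset": [0, 0, -0.0013], "yaw": 0, "grip": 0}, {"offset": [0, 0, -0.0019], "yaw": 0, "grip": 0}, {"offset": [0, 0, -0.0019], "yaw": 0, "grip": 0}, {"offset": [0, 0, -0.0019], "yaw": 0, "grip": 0}]'

```text
t: 11.52
eef_pos: [547.0, 16.0, 139.1]
tcp_rot: [0.6, 0.8, 0.0, -0.0]
wrist_force: [-0.4, -0.2, -2.6]
grip_width: 22.8
grip_force: 101.6
```

```bash
python3 -c "
from h import *
plan(547.5,16,145,.285); print(r.read_state()['moment'].round(2))"
```

```text
t 11.52 at [547.   16.  139.1] azi 0.283 tilt [0.     0.0001] F [-0.4 -0.2 -2.6] w 22.8 gf 102
offset [-0.1  0.5 -5.9] yaw -0.002
[-0.02  0.05 -0.  ]
```

Scaled: -3.8 mm / 800 = -0.0048, -3 mm / 800 = -0.0038.

jog_arm --series '[{"offset": [0, 0, -0.0013], "yaw": 0, "grip": 0}, {"offset": [0, 0, -0.0025], "yaw": 0, "grip": 0}, {"offset": [0, 0, -0.0038], "yaw": 0, "grip": 0}, {"offset": [0, 0, -0.0048], "yaw": 0, "grip": 0}, {"offset": [0, 0, -0.0048], "yaw": 0, "grip": 0}]'

```text
t: 11.93
eef_pos: [547.2, 15.8, 143.1]
tcp_rot: [0.6, 0.8, 0.0, 0.0]
wrist_force: [-0.1, -0.1, -3.3]
grip_width: 22.7
grip_force: 101.6
```

Scaled: -2 mm / 800 = -0.0025, -1.6 mm / 800 = -0.002.

jog_arm --series '[{"offset": [0, 0, -0.0005], "yaw": 0, "grip": 0}, {"offset": [0, 0, -0.001], "yaw": 0, "grip": 0}, {"offset": [0, 0, -0.0015], "yaw": 0, "grip": 0}, {"offset": [0, 0, -0.002], "yaw": 0, "grip": 0}, {"offset": [0, 0, -0.0025], "yaw": 0, "grip": 0}]'

```text
t: 12.35
eef_pos: [546.9, 15.8, 144.7]
tcp_rot: [0.6, 0.8, -0.0, -0.0]
wrist_force: [1.2, 0.2, -6.4]
grip_width: 22.7
grip_force: 101.2
```

Contact with the tealight at z ≈ 144.5. I'll push slowly.

Scaled: -1.5 mm / 800 = -0.0019, -1.2 mm / 800 = -0.0015.

jog_arm --series '[{"offset": [0, 0, -0.0004], "yaw": 0, "grip": 0}, {"offset": [0, 0, -0.0008], "yaw": 0, "grip": 0}, {"offset": [0, 0, -0.0011], "yaw": 0, "grip": 0}, {"offset": [0, 0, -0.0015], "yaw": 0, "grip": 0}, {"offset": [0, 0, -0.0019], "yaw": 0, "grip": 0}]'

```text
t: 12.77
eef_pos: [546.4, 15.6, 146.0]
tcp_rot: [0.6, 0.8, -0.001, -0.0]
wrist_force: [0.3, -0.1, -8.9]
grip_width: 22.9
grip_force: 100.8
```

Scaled: -1.5 mm / 800 = -0.0019, -1.2 mm / 800 = -0.0015.

jog_arm --series '[{"offset": [0, 0, -0.0004], "yaw": 0, "grip": 0}, {"offset": [0, 0, -0.0008], "yaw": 0, "grip": 0}, {"offset": [0, 0, -0.0011], "yaw": 0, "grip": 0}, {"offset": [0, 0, -0.0015], "yaw": 0, "grip": 0}, {"offset": [0, 0, -0.0019], "yaw": 0, "grip": 0}]'

```text
t: 13.18
eef_pos: [546.8, 15.7, 147.8]
tcp_rot: [0.6, 0.8, -0.0, -0.0]
wrist_force: [-0.7, -0.3, -9.3]
grip_width: 22.5
grip_force: 100.8
```

Scaled: -2.5 mm / 800 = -0.0031, -2 mm / 800 = -0.0025.

jog_arm --series '[{"offset": [0, 0, -0.0006], "yaw": 0, "grip": 0}, {"offset": [0, 0, -0.0013], "yaw": 0, "grip": 0}, {"offset": [0, 0, -0.0019], "yaw": 0, "grip": 0}, {"offset": [0, 0, -0.0025], "yaw": 0, "grip": 0}, {"offset": [0, 0, -0.0031], "yaw": 0, "grip": 0}]'

```text
t: 13.6
eef_pos: [547.0, 15.9, 150.4]
tcp_rot: [0.6, 0.8, 0.0, -0.0]
wrist_force: [-1.0, -1.0, -8.5]
grip_width: 22.7
grip_force: 100.8
```

Scaled: -2.5 mm / 800 = -0.0031, -2 mm / 800 = -0.0025.

jog_arm --series '[{"offset": [0, 0, -0.0006], "yaw": 0, "grip": 0}, {"offset": [0, 0, -0.0013], "yaw": 0, "grip": 0}, {"offset": [0, 0, -0.0019], "yaw": 0, "grip": 0}, {"offset": [0, 0, -0.0025], "yaw": 0, "grip": 0}, {"offset": [0, 0, -0.0031], "yaw": 0, "grip": 0}]'

```text
t: 14.02
eef_pos: [547.1, 15.9, 153.0]
tcp_rot: [0.6, 0.8, 0.0, 0.0]
wrist_force: [-0.4, -0.7, -9.3]
grip_width: 22.7
grip_force: 100.8
```

Scaled: -2.2 mm / 800 = -0.0028, -2 mm / 800 = -0.0025.

jog_arm --series '[{"offset": [0, 0, -0.0006], "yaw": 0, "grip": 0}, {"offset": [0, 0, -0.0013], "yaw": 0, "grip": 0}, {"offset": [0, 0, -0.0019], "yaw": 0, "grip": 0}, {"offset": [0, 0, -0.0025], "yaw": 0, "grip": 0}, {"offset": [0, 0, -0.0028], "yaw": 0, "grip": 0}]'

```text
t: 14.43
eef_pos: [547.1, 15.9, 155.2]
tcp_rot: [0.6, 0.8, 0.0, 0.0]
wrist_force: [0.1, -0.0, -8.8]
grip_width: 22.8
grip_force: 100.7
```

```bash
python3 -c "
from h import *
plan(547,15.8,155,.285); print(r.read_state()['moment'].round(2))
i=get_image('wrist'); cv2.imwrite('pics/w4.png',i)"
```

```text
t 14.43 at [547.1  15.9 155.2] azi 0.283 tilt [0.0002 0.    ] F [ 0.1 -0.  -8.8] w 22.8 gf 101
offset [-0.  -0.1  0.2] yaw -0.002
[-0.25  0.51 -0.  ]
```

View pics/w4.png

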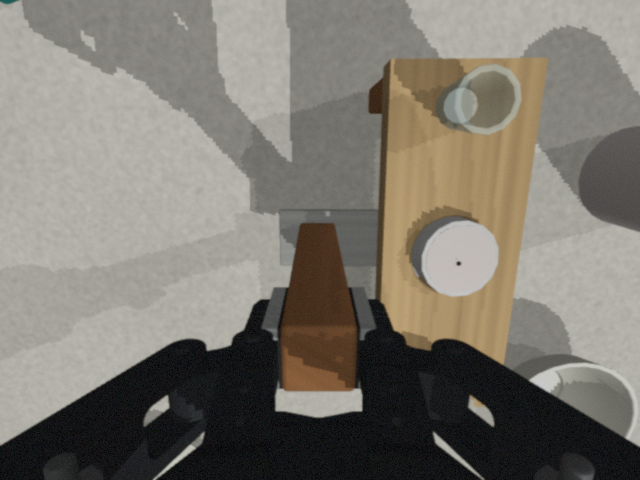

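The tealight stands about 11 mm proud at (458,258). I'll lower the pin, back the tool out and set it down in front of the riser.

Scaled: 28 mm / 800 = 0.035, 25 mm / 800 = 0.0313.

jog_arm --series '[{"offset": [0, 0, 0.005], "yaw": 0, "grip": 0}, {"offset": [0, 0, 0.0125], "yaw": 0, "grip": 0}, {"offset": [0, 0, 0.0225], "yaw": 0, "grip": 0}, {"offset": [0, 0, 0.0313], "yaw": 0, "grip": 0}, {"offset": [0, 0, 0.035], "yaw": 0, "grip": 0}]'

```text
t: 14.9
eef_pos: [546.6, 15.9, 125.8]
tcp_rot: [0.6, 0.8, -0.0, -0.0]
wrist_force: [-0.5, 0.1, -2.5]
grip_width: 23.1
grip_force: 101.8
```

Scaled: -54 mm / 800 = -0.0675, -38 mm / 800 = -0.0475.

jog_arm --series '[{"offset": [0, 0, 0], "yaw": 0, "grip": 0}, {"offset": [0, -0.01, 0], "yaw": 0, "grip": 0}, {"offset": [0, -0.0275, 0], "yaw": 0, "grip": 0}, {"offset": [0, -0.0475, 0], "yaw": 0, "grip": 0}, {"offset": [0, -0.0675, 0], "yaw": 0, "grip": 0}]'

```text
t: 15.32
eef_pos: [494.3, 0.3, 127.3]
tcp_rot: [0.6, 0.8, 0.0, 0.0]
wrist_force: [0.5, -0.5, -1.8]
grip_width: 22.9
grip_force: 101.7
```

Scaled: -56 mm / 800 = -0.07, -52 mm / 800 = -0.065.

jog_arm --series '[{"offset": [0, -0.02, 0], "yaw": 0, "grip": 0}, {"offset": [0, -0.04, 0], "yaw": 0, "grip": 0}, {"offset": [0, -0.055, 0.0025], "yaw": 0, "grip": 0}, {"offset": [0, -0.065, 0.0063], "yaw": 0, "grip": 0}, {"offset": [0, -0.07, 0.01], "yaw": 0, "grip": 0}]'

```text
t: 15.73
eef_pos: [440.4, -15.2, 119.3]
tcp_rot: [0.601, 0.8, 0.0, 0.0]
wrist_force: [-0.3, -0.2, -3.0]
grip_width: 22.9
grip_force: 101.6
```

Scaled: 5 mm / 800 = 0.0063, 4 mm / 800 = 0.005.

jog_arm --series '[{"offset": [0, 0, 0.0013], "yaw": 0, "grip": 0}, {"offset": [0, 0, 0.0025], "yaw": 0, "grip": 0}, {"offset": [0, 0, 0.0038], "yaw": 0, "grip": 0}, {"offset": [0, 0, 0.005], "yaw": 0, "grip": 0}, {"offset": [0, 0, 0.0063], "yaw": 0, "grip": 0}]'

```text
t: 16.15
eef_pos: [441.9, -14.8, 113.9]
tcp_rot: [0.6, 0.8, -0.0, 0.0]
wrist_force: [0.2, -0.0, -3.6]
grip_width: 22.8
grip_force: 101.5
```

```bash
python3 -c "
from h import *
plan(441,-15,111.7,.283)"
```

```text
t 16.15 at [441.9 -14.8 113.9] azi 0.283 tilt [ 0.0002 -0.0002] F [ 0.2 -0.  -3.6] w 22.8 gf 102
offset [ 0.  -0.9  2.2] yaw 0.0
```

Scaled: 2 mm / 800 = 0.0025, 1.5 mm / 800 = 0.0019.

jog_arm --series '[{"offset": [0, 0, 0.0006], "yaw": 0, "grip": 0}, {"offset": [0, 0, 0.0013], "yaw": 0, "grip": 0}, {"offset": [0, 0, 0.0019], "yaw": 0, "grip": 0}, {"offset": [0, 0, 0.0025], "yaw": 0, "grip": 0}, {"offset": [0, 0, 0.0025], "yaw": 0, "grip": 0}]'

```text
t: 16.57
eef_pos: [441.4, -15.0, 112.3]
tcp_rot: [0.6, 0.8, 0.0, -0.0]
wrist_force: [-1.8, -0.4, 1.9]
grip_width: 22.8
grip_force: 102.2
```

The foot is on the table (force +1.9 N). I'll release and rise.

Scaled: 0.2 mm / 800 = 0.0003.

jog_arm --series '[{"offset": [0, 0, 0.0003], "yaw": 0, "grip": 0.35}, {"offset": [0, 0, 0.0003], "yaw": 0, "grip": 0.6}, {"offset": [0, 0, 0.0003], "yaw": 0, "grip": 1}, {"offset": [0, 0, 0.0003], "yaw": 0, "grip": 1}, {"offset": [0, 0, 0.0003], "yaw": 0, "grip": 1}]'

```text
t: 16.98
eef_pos: [441.6, -14.9, 112.0]
tcp_rot: [0.6, 0.8, 0.0, 0.0]
wrist_force: [-0.3, 0.1, -0.2]
grip_width: 76.5
grip_force: 0.0
```

Scaled: -95 mm / 800 = -0.1188, -75 mm / 800 = -0.0938.

jog_arm --series '[{"offset": [0, 0, -0.0063], "yaw": 0, "grip": 1}, {"offset": [0, 0, -0.0313], "yaw": 0, "grip": 1}, {"offset": [0, 0, -0.0625], "yaw": 0, "grip": 1}, {"offset": [0, 0, -0.0938], "yaw": 0, "grip": 1}, {"offset": [0, 0, -0.1188], "yaw": 0, "grip": 1}]'

```text
t: 17.4
eef_pos: [441.7, -15.1, 208.9]
tcp_rot: [0.6, 0.8, 0.0, 0.0]
wrist_force: [0.2, 0.9, 0.5]
grip_width: 85.4
grip_force: 0.0
```

```bash
python3 - <<'E'
from h import *
plan(617,41,200,.29)
i=get_image('top'); cv2.imwrite('pics/top5.png',i)
for d in look_for('top','tealight')[:3]: print('tl',d['confidence'],unproj('top',np.array(d['xy'])*[640,480],111).round(1))
for n,b in [("top",(400,240,470,305)),("scene",(215,190,275,240))]:
    j=cv2.imread(f"pics/{n}0.png",0)[b[1]:b[3],b[0]:b[2]]; j=cv2.medianBlur(j,3); t,m=cv2.threshold(j,np.median(j)*1.15,255,0)
    c=max(cv2.findContours(m,0,2)[0],key=cv2.contourArea); x=cv2.fitEllipse(c); print(n,x, unproj(n,np.array(x[0])+b[:2],14).round(1))
cv2.imwrite('pics/c5.png',np.hstack([cv2.resize(i[150:280,190:370],(540,390),interpolation=cv2.INTER_CUBIC),cv2.resize(i[240:305,400:466],(260,390),interpolation=cv2.INTER_CUBIC)]))
E
```

```text
t 17.4 at [441.7 -15.1 208.9] azi 0.283 tilt [0.0011 0.    ] F [0.2 0.9 0.5] w 85.4 gf 0
offset [  5.  184.    9.1] yaw -0.007Traceback (most recent call last):
  File "<stdin>", line 7, in <module>
ValueError: max() iterable argument is empty
```

Scaled: 165 mm / 800 = 0.2063, 135 mm / 800 = 0.1688, -0.007 rad / 3.1416 = -0.0022.

jog_arm --series '[{"offset": [0.0013, 0.0375, 0], "yaw": 0, "grip": 1}, {"offset": [0.0025, 0.0813, 0], "yaw": 0, "grip": 1}, {"offset": [0.0038, 0.125, 0], "yaw": 0, "grip": 1}, {"offset": [0.005, 0.1688, 0], "yaw": 0, "grip": 1}, {"offset": [0.0063, 0.2063, 0], "yaw": -0.0022, "grip": 1}]'

```text
t: 17.92
eef_pos: [600.1, 37.0, 206.0]
tcp_rot: [0.597, 0.802, -0.0, -0.0]
wrist_force: [0.3, -0.3, -0.2]
grip_width: 85.5
grip_force: 0.0
```

Scaled: 19 mm / 800 = 0.0238, 15 mm / 800 = 0.0188.

jog_arm --series '[{"offset": [0, 0.0188, 0.0038], "yaw": 0, "grip": 1}, {"offset": [0, 0.0238, 0.01], "yaw": 0, "grip": 1}, {"offset": [0, 0.0238, 0.0113], "yaw": 0, "grip": 1}, {"offset": [0, 0.0238, 0.0113], "yaw": 0, "grip": 1}, {"offset": [0, 0.0238, 0.0113], "yaw": 0, "grip": 1}]'

```text
t: 18.33
eef_pos: [615.4, 40.6, 197.7]
tcp_rot: [0.598, 0.802, -0.0, -0.0]
wrist_force: [-0.4, 0.1, 0.5]
grip_width: 85.4
grip_force: 0.0
```

```bash
python3 - <<'E'
from h import *
plan(617,41,140,.29)
W=model('wrist'); i=get_image('wrist'); s=r.read_state(); M=R.from_quat(s['tcp_rot']).as_matrix()
for d in look_for('wrist','tealight')[:3]:
    uv=np.array(d['xy'])*[640,480]; P=unproj('wrist',uv,111,W); print('tl',d['confidence'],uv.round(),P.round(1),(M.T@(P-s['eef_pos'])).round(1))
uv=proj('wrist',s['eef_pos']+M@[0,0,89],W)[0]; print('below TCP at z111',uv)
g=cv2.cvtColor(i,cv2.COLOR_BGR2HSV); m=((g[...,1]<45)&(g[...,2]>150)).astype(np.uint8)
for c in cv2.findContours(m,0,1)[0]:
    if cv2.contourArea(c)>600: e=cv2.fitEllipse(c); P=unproj('wrist',e[0],111,W); print(np.round(e[0]),np.round(e[1]),P.round(1),(M.T@(P-s['eef_pos'])).round(1))
cv2.circle(i,tuple(int(v) for v in uv),3,(0,0,255),-1); cv2.imwrite('pics/w6.png',i)
E
```

```text
t 18.33 at [615.4  40.6 197.7] azi 0.289 tilt [-0.0012 -0.0002] F [-0.4  0.1  0.5] w 85.4 gf 0
offset [-0.1  1.7 57.7] yaw -0.001
tl 0.92 [320. 244.] [616.1  43.6 111. ] [ 2.6  1.2 87.1]
below TCP at z111 [317.7726771  247.05550824]
[539. 466.] [32. 52.] [828.7 -78.8 111. ] [-175.3  170.1   87. ]
[416. 389.] [34. 78.] [713.1 -40.6 111. ] [-105.7   70.2   87.1]
[263. 383.] [ 89. 176.] [607.1 -66.7 111. ] [-100.6  -38.9   87.1]
[ 99. 312.] [ 95. 207.] [487.3 -44.4 111. ] [ -45.1 -147.3   87.2]
[322. 245.] [61. 63.] [617.7  43.6 111. ] [ 2.1  2.8 87.1]
[ 29. 191.] [ 79. 110.] [435.4  25.4 111. ] [  36.7 -177.2   87.2]
[112.  96.] [157. 233.] [476.5  94.7 111. ] [  91.4 -118.    87.2]
[492. 152.] [321. 462.] [698.2 127.6 111. ] [ 59.7 103.9  87.1]
```

View pics/w6.png

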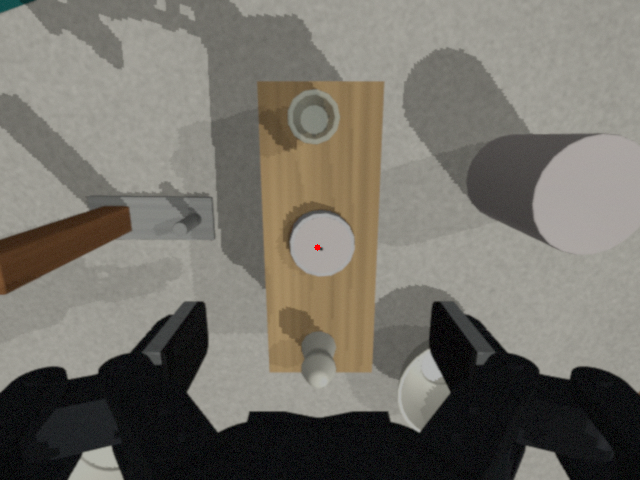

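The tool is standing in front of the riser, and the tealight is at (322,245), i.e. 1–2 mm in x and 2.5 mm in y from below the TCP. I'll descend over it.

Scaled: 88 mm / 800 = 0.11, 80 mm / 800 = 0.1.

jog_arm --series '[{"offset": [0.0013, 0.003, 0.025], "yaw": 0, "grip": 1}, {"offset": [0.0013, 0.003, 0.0563], "yaw": 0, "grip": 1}, {"offset": [0.0013, 0.003, 0.0813], "yaw": 0, "grip": 1}, {"offset": [0.0013, 0.003, 0.1], "yaw": 0, "grip": 1}, {"offset": [0.0013, 0.003, 0.11], "yaw": 0, "grip": 1}]'

```text
t: 18.85
eef_pos: [617.3, 42.9, 108.5]
tcp_rot: [0.598, 0.802, -0.001, -0.001]
wrist_force: [0.8, -0.1, 0.0]
grip_width: 85.3
grip_force: 0.0
```

Scaled: 8 mm / 800 = 0.01, 6 mm / 800 = 0.0075.

jog_arm --series '[{"offset": [0, 0, 0.0038], "yaw": 0, "grip": 1}, {"offset": [0, 0, 0.0075], "yaw": 0, "grip": 1}, {"offset": [0, 0, 0.01], "yaw": 0, "grip": 0.8}, {"offset": [0, 0, 0.01], "yaw": 0, "grip": 0.7}, {"offset": [0, 0, 0.01], "yaw": 0, "grip": 0.65}]' --squeeze 40

```text
t: 19.27
eef_pos: [619.1, 43.1, 102.7]
tcp_rot: [0.598, 0.802, 0.0, 0.0]
wrist_force: [1.1, -0.1, -0.1]
grip_width: 55.9
grip_force: 0.0
```

```bash
python3 - <<'E'
from h import *
plan(617,41,100,.29)
cv2.imwrite('pics/w7.png',np.hstack([cv2.resize(get_image('wrist'),(400,300)),cv2.resize(get_image('scene')[240:345,240:380],(400,300),interpolation=cv2.INTER_CUBIC)]))
E
```

```text
t 19.27 at [619.1  43.1 102.7] azi 0.29 tilt [0.0011 0.0003] F [ 1.1 -0.1 -0.1] w 55.9 gf 0
offset [-1.4 -2.6  2.7] yaw -0.0
```

View pics/w7.png

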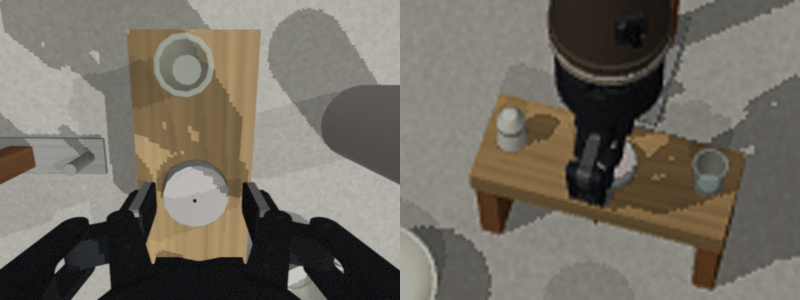

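The tealight lies between the fingers, about 1.5 mm off the middle toward the left one. I'll correct, lower 2 mm and close gently.

jog_arm --series '[{"offset": [0, -0.0019, 0.0013], "yaw": 0, "grip": 0.65}, {"offset": [0, -0.0019, 0.0025], "yaw": 0, "grip": 0.6}, {"offset": [0, -0.0019, 0.0025], "yaw": 0, "grip": 0.5}, {"offset": [0, -0.0019, 0.0025], "yaw": 0, "grip": 0.3}, {"offset": [0, -0.0019, 0.0025], "yaw": 0, "grip": 0.3}]' --squeeze 40

```text
t: 19.78
eef_pos: [617.1, 42.6, 99.8]
tcp_rot: [0.598, 0.802, -0.0, -0.0]
wrist_force: [-0.0, -0.9, -0.6]
grip_width: 40.0
grip_force: 40.4
```

jog_arm --series '[{"offset": [0, 0, 0], "yaw": 0, "grip": 0.3}, {"offset": [0, 0, 0], "yaw": 0, "grip": 0.3}, {"offset": [0, 0, 0], "yaw": 0, "grip": 0.3}, {"offset": [0, 0, 0], "yaw": 0, "grip": 0.3}, {"offset": [0, 0, 0], "yaw": 0, "grip": 0.3}]'

```text
t: 20.2
eef_pos: [617.1, 42.6, 99.8]
tcp_rot: [0.598, 0.802, -0.0, -0.0]
wrist_force: [-0.2, -0.4, -1.0]
grip_width: 40.2
grip_force: 40.3
```

Scaled: -8 mm / 800 = -0.01, -6 mm / 800 = -0.0075.

jog_arm --series '[{"offset": [0, 0, -0.0013], "yaw": 0, "grip": 0.3}, {"offset": [0, 0, -0.0031], "yaw": 0, "grip": 0.3}, {"offset": [0, 0, -0.005], "yaw": 0, "grip": 0.3}, {"offset": [0, 0, -0.0075], "yaw": 0, "grip": 0.3}, {"offset": [0, 0, -0.01], "yaw": 0, "grip": 0.3}]' --squeeze 50

```text
t: 20.62
eef_pos: [616.8, 42.5, 107.9]
tcp_rot: [0.597, 0.802, -0.0, -0.0]
wrist_force: [-1.1, -1.6, -2.7]
grip_width: 39.5
grip_force: 51.2
```

jog_arm --series '[{"offset": [0, 0, -0.0025], "yaw": 0, "grip": 0.3}, {"offset": [0, 0, -0.0063], "yaw": 0, "grip": 0.3}, {"offset": [0, 0, -0.01], "yaw": 0, "grip": 0.3}, {"offset": [0, 0, -0.0138], "yaw": 0, "grip": 0.3}, {"offset": [0, 0, -0.0175], "yaw": 0, "grip": 0.3}]'

```text
t: 21.03
eef_pos: [617.6, 42.8, 122.6]
tcp_rot: [0.597, 0.802, 0.0, 0.0]
wrist_force: [-0.0, -0.2, -0.1]
grip_width: 39.1
grip_force: 51.5
```

```bash
python3 - <<'E'
from h import *
plan(461,-277,200,.29)
i=get_image('scene'); t=get_image('top')
cv2.imwrite('pics/s8.png',np.hstack([cv2.resize(i[225:345,240:400],(400,300),interpolation=cv2.INTER_CUBIC),cv2.resize(t[242:302,397:477],(400,300),interpolation=cv2.INTER_CUBIC)]))
for n in ('top','scene'):
  for d in look_for(n,'saucer')[:3]: print(n,d['confidence'],np.round(np.array(d['xy'])*[640,480],1),unproj(n,np.array(d['xy'])*[640,480],10).round(1))
E
```

```text
t 21.03 at [617.6  42.8 122.6] azi 0.29 tilt [0.001  0.0003] F [-0.  -0.2 -0.1] w 39.1 gf 51
offset [-261.6 -241.5  -77.6] yaw 0.0
top 0.82 [450.3 380.5] [ 203.5 -321.7   10. ]
top 0.73 [434.2 272. ] [ 462.7 -271.3   10. ]
scene 0.84 [274.6 139.9] [ 198.6 -357.9   10. ]
```

View pics/s8.png

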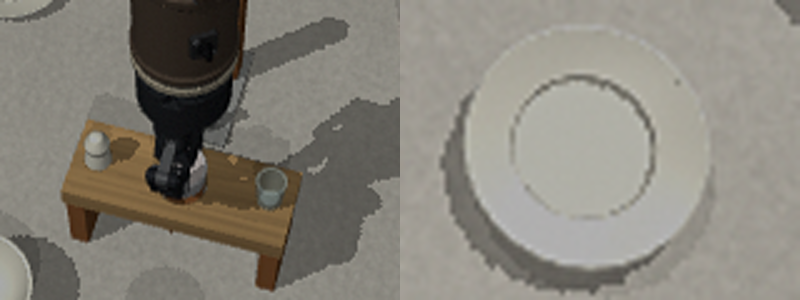

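The tealight is held, with its underside about 12 mm above the plank. The target saucer's middle in the top view is at about (434,271), i.e. near (463,-272). I'll lift and carry it there.

Scaled: -78 mm / 800 = -0.0975, -65 mm / 800 = -0.0813.

jog_arm --series '[{"offset": [0, 0, -0.0125], "yaw": 0, "grip": 0.3}, {"offset": [0, 0, -0.0313], "yaw": 0, "grip": 0.3}, {"offset": [0, 0, -0.0563], "yaw": 0, "grip": 0.3}, {"offset": [-0.0088, -0.0075, -0.0813], "yaw": 0, "grip": 0.3}, {"offset": [-0.0275, -0.025, -0.0975], "yaw": 0, "grip": 0.3}]'

```text
t: 21.65
eef_pos: [605.7, 18.4, 202.1]
tcp_rot: [0.596, 0.803, 0.001, 0.001]
wrist_force: [0.1, 0.6, -0.4]
grip_width: 39.2
grip_force: 51.5
```

Scaled: -115 mm / 800 = -0.1438, -106 mm / 800 = -0.1325.

jog_arm --series '[{"offset": [-0.0288, -0.0263, 0], "yaw": 0, "grip": 0.3}, {"offset": [-0.0575, -0.0525, 0], "yaw": 0, "grip": 0.3}, {"offset": [-0.0863, -0.0788, 0], "yaw": 0, "grip": 0.3}, {"offset": [-0.115, -0.105, 0], "yaw": 0, "grip": 0.3}, {"offset": [-0.1438, -0.1325, 0], "yaw": 0, "grip": 0.3}]'

```text
t: 22.07
eef_pos: [535.0, -125.8, 200.6]
tcp_rot: [0.597, 0.802, 0.0, 0.0]
wrist_force: [-0.0, -0.3, -0.5]
grip_width: 39.3
grip_force: 51.5
```

jog_arm --series '[{"offset": [-0.0288, -0.0263, 0], "yaw": 0, "grip": 0.3}, {"offset": [-0.0575, -0.0525, 0.0125], "yaw": 0, "grip": 0.3}, {"offset": [-0.0863, -0.08, 0.0313], "yaw": 0, "grip": 0.3}, {"offset": [-0.115, -0.1063, 0.05], "yaw": 0, "grip": 0.3}, {"offset": [-0.1375, -0.1275, 0.0688], "yaw": 0, "grip": 0.3}]'

```text
t: 22.48
eef_pos: [468.2, -261.6, 145.3]
tcp_rot: [0.598, 0.801, -0.0, 0.001]
wrist_force: [1.1, 0.1, -1.5]
grip_width: 39.8
grip_force: 51.5
```

jog_arm --series '[{"offset": [-0.01, -0.01, 0.0063], "yaw": 0, "grip": 0.3}, {"offset": [-0.0125, -0.0125, 0.01], "yaw": 0, "grip": 0.3}, {"offset": [-0.0125, -0.0125, 0.0125], "yaw": 0, "grip": 0.3}, {"offset": [-0.0125, -0.0125, 0.0125], "yaw": 0, "grip": 0.3}, {"offset": [-0.0125, -0.0125, 0.0125], "yaw": 0, "grip": 0.3}]'

```text
t: 22.9
eef_pos: [463.9, -270.4, 135.4]
tcp_rot: [0.597, 0.802, 0.0, 0.0]
wrist_force: [0.2, -0.2, -0.8]
grip_width: 39.4
grip_force: 51.5
```

```bash
python3 - <<'E'
from h import *
plan(463,-272,17,.29)
W=model('wrist'); i=get_image('wrist'); s=r.read_state(); M=R.from_quat(s['tcp_rot']).as_matrix()
for d in look_for('wrist','saucer')[:2]:
    uv=np.array(d['xy'])*[640,480]; P=unproj('wrist',uv,8,W); print('saucer',d['confidence'],uv.round(),P.round(1))
cv2.imwrite('pics/w9.png',i)
E
```

```text
t 22.9 at [ 463.9 -270.4  135.4] azi 0.292 tilt [0.001  0.0004] F [ 0.2 -0.2 -0.8] w 39.4 gf 51
offset [ -1.3  -1.4 118.4] yaw 0.002
saucer 0.94 [ 23. 211.] [ 253.1 -317.     8. ]
saucer 0.79 [318. 218.] [ 461.5 -260.2    8. ]
```

View pics/w9.png

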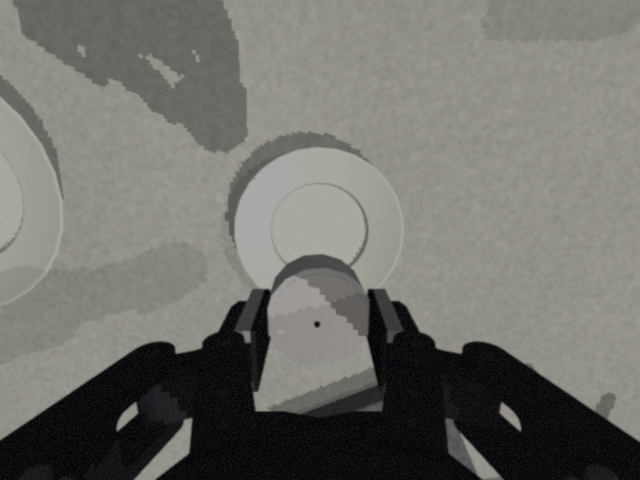

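The saucer's floor is centred at (319,228), so the TCP is already over its middle to within about 3 mm. I'll descend.

Scaled: 110 mm / 800 = 0.1375, 98 mm / 800 = 0.1225.

jog_arm --series '[{"offset": [0, 0, 0.025], "yaw": 0, "grip": 0.3}, {"offset": [0, 0, 0.0625], "yaw": 0, "grip": 0.3}, {"offset": [0, 0, 0.0975], "yaw": 0, "grip": 0.3}, {"offset": [0, 0, 0.1225], "yaw": 0, "grip": 0.3}, {"offset": [0, 0, 0.1375], "yaw": 0, "grip": 0.3}]'

```text
t: 23.42
eef_pos: [462.4, -270.3, 23.0]
tcp_rot: [0.597, 0.802, -0.0, -0.001]
wrist_force: [-1.1, -0.1, -0.4]
grip_width: 39.0
grip_force: 51.5
```

Scaled: 7.5 mm / 800 = 0.0094, 6 mm / 800 = 0.0075.

jog_arm --series '[{"offset": [0, 0, 0.0025], "yaw": 0, "grip": 0.3}, {"offset": [0, 0, 0.005], "yaw": 0, "grip": 0.3}, {"offset": [0, 0, 0.0075], "yaw": 0, "grip": 0.3}, {"offset": [0, 0, 0.0094], "yaw": 0, "grip": 0.3}, {"offset": [0, 0, 0.0094], "yaw": 0, "grip": 0.3}]'

```text
t: 23.83
eef_pos: [463.6, -272.2, 18.4]
tcp_rot: [0.598, 0.802, 0.0, 0.001]
wrist_force: [-0.3, 0.6, 1.0]
grip_width: 39.3
grip_force: 51.6
```

Scaled: 1 mm / 800 = 0.0013, 0.9 mm / 800 = 0.0011.

jog_arm --series '[{"offset": [0, 0, 0.0004], "yaw": 0, "grip": 0.3}, {"offset": [0, 0, 0.0008], "yaw": 0, "grip": 0.3}, {"offset": [0, 0, 0.0011], "yaw": 0, "grip": 0.3}, {"offset": [0, 0, 0.0013], "yaw": 0, "grip": 0.3}, {"offset": [0, 0, 0.0013], "yaw": 0, "grip": 0.3}]'

```text
t: 24.25
eef_pos: [463.7, -272.5, 18.0]
tcp_rot: [0.598, 0.802, 0.0, 0.001]
wrist_force: [-1.2, -0.1, 10.9]
grip_width: 39.4
grip_force: 52.6
```

Scaled: -0.7 mm / 800 = -0.0009.

jog_arm --series '[{"offset": [0, 0, -0.0009], "yaw": 0, "grip": 0.3}, {"offset": [0, 0, -0.0009], "yaw": 0, "grip": 0.48}, {"offset": [0, 0, -0.0009], "yaw": 0, "grip": 0.55}, {"offset": [0, 0, -0.0009], "yaw": 0, "grip": 0.65}, {"offset": [0, 0, -0.0009], "yaw": 0, "grip": 0.65}]'

```text
t: 24.67
eef_pos: [462.3, -271.5, 16.9]
tcp_rot: [0.598, 0.802, -0.0, -0.0]
wrist_force: [0.5, -0.2, 0.7]
grip_width: 55.4
grip_force: 0.0
```

Scaled: -90 mm / 800 = -0.1125, -60 mm / 800 = -0.075.

jog_arm --series '[{"offset": [0, 0, -0.0038], "yaw": 0, "grip": 0.65}, {"offset": [0, 0, -0.015], "yaw": 0, "grip": 0.65}, {"offset": [0, 0, -0.0375], "yaw": 0, "grip": 0.7}, {"offset": [0, 0, -0.075], "yaw": 0, "grip": 0.8}, {"offset": [0, 0, -0.1125], "yaw": 0, "grip": 0.8}]'

```text
t: 25.08
eef_pos: [461.8, -271.5, 108.0]
tcp_rot: [0.598, 0.802, -0.0, -0.001]
wrist_force: [0.5, -0.4, -0.4]
grip_width: 68.5
grip_force: 0.0
```

Scaled: -25 mm / 800 = -0.0313, -15 mm / 800 = -0.0188.

jog_arm --series '[{"offset": [0, 0, -0.0188], "yaw": 0, "grip": 0.8}, {"offset": [0, 0, -0.0313], "yaw": 0, "grip": 0.8}, {"offset": [0, 0, -0.0313], "yaw": 0, "grip": 0.8}, {"offset": [0, 0, -0.0313], "yaw": 0, "grip": 0.8}, {"offset": [0, 0, -0.0313], "yaw": 0, "grip": 0.8}]'

```text
t: 25.5
eef_pos: [462.1, -271.2, 131.1]
tcp_rot: [0.597, 0.802, -0.0, -0.001]
wrist_force: [-1.4, -0.3, 0.4]
grip_width: 68.5
grip_force: 0.0
```

```bash
python3 - <<'E'
from h import *
plan(463,-272,130,.29)
cv2.imwrite('pics/f.png',np.hstack([cv2.resize(get_image('wrist'),(400,300)),cv2.resize(get_image('scene'),(400,300))]))
E
```

```text
t 25.5 at [ 462.1 -271.2  131.1] azi 0.29 tilt [-0.0015  0.0008] F [-1.4 -0.3  0.4] w 68.5 gf 0
offset [-1.1  0.7  1.1] yaw 0.0
```

View pics/f.png

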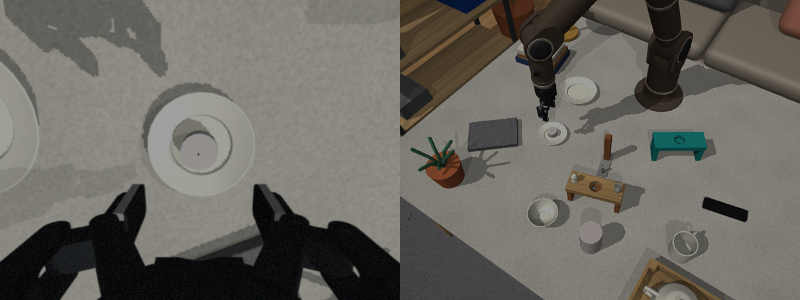

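The tealight stands upright on the saucer's floor, about 8 mm off the middle, and the riser is empty. The tool is standing and nothing else has moved, so I'll hand in.

```bash
python3 -c "
from h import *
print(r.finish_job())"
```

```text
the job is handed in; nothing more can be done
None
```

I poked the tealight up about 11 mm through the off-centre hole, stood the tool back on the table clear of the riser, set the tealight upright on the saucer about 8 mm from its centre, and handed the job in at about 25.6 s; no verdict came back.

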